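# Tip the check weight out of its fitted box and set it on the balance

## Robot

A 6-joint arm with a two-finger parallel gripper is mounted at the origin on a cart in front of the work surface, level with it; the furniture and walls round the work are solid. World frame = base frame: x ahead of the robot, y to its left, z up, the work surface at z = 0. Lengths are in mm, angles in rad, forces in N, time in s.
With the tool pointing down it reaches from about 350 to 975 mm from the base axis. Payload 7.1 kg.
Tool frame: the origin (TCP) lies on the front face of the gripper's body, between the roots of the fingers; the fingertips stand 80 mm ahead of it and the grasp point (between the pads) lies 61 mm ahead of it; z points along the fingers, y is the line along which they close (so a half turn about z gives the same grasp; the last joint's range is limited). The gripper opens to 88 mm and grips with 3 to 60 N. Pads are 20 mm wide; open, the fingers measure 115 mm over their backs; the gripper's body (75 mm by 178 mm) begins 61 mm behind the grasp point.
Start: joints at [-0.019, 0.423, 1.63, -0, 1.089, -0.019], TCP at [624.984, 0.026, 302.675] pointing down, gripper open.
Joint ranges: [-3, 3], [-0.9, 2.11], [0.09, 2.58], [-1.31, 4.45], [0.11, 2.69], [-2.54, 2.54]. Speed limits (rad/s): [2.39, 2.39, 3.01, 3.14, 3.14, 3.14].

## Interface

Orientations are given as a rotation vector (axis times angle).
In Python, from workcell import readout, vision, close_job gives the robot as it stands.
- The arm moves only by the tool servo_tool, never from a script. Its argument "plan" is a list that holds one entry, the list of rows, each a list of 7 numbers: the gripper command: -1 is fully open, 1 is shut, values between are in proportion, then the shift along the world's x, y, z in units of 40 mm (1.0 is 40 mm), then the turn, a rotation vector about the world's x, y, z in units of 5 degrees (1.0 is 5 degrees). A call has 1 to 5 rows; each row shifts and turns the commanded pose from where the row before left it; what a row does not reach is not made up. A row lasts 1/12 s, in which the tool goes at most 41.7 mm and 7.16 degrees, less where a joint would pass 70% of its speed; a pose out of reach is approached as far as the arm can. A call is refused whole if a number of a shift passes 1 or a number of a turn 1, either way. A call with a gripper value outside its range is refused whole. The fingers move at their own pace and stop on an object; the grip force is fixed at half the most. Time passes only in rows, so rows that do not move let the fingers close. It gives the time, the measured TCP pose, the force, the opening and the grip force at its end, in the units of the state.
- readout.get_obs(): the state, without advancing time (a new reading comes with each control period).
- vision.get_image(name): name is "scene" or "side" or "wrist"; returns the picture (480x640x3 uint8, red, green, blue); there is no depth.
- vision.camera_params(name): a dict with "fx", "fy", "cx", "cy" (pixels), "D" ([k1, k2, p1, p2, k3] as OpenCV has them; the pictures are not rectified), "rvec" (rotation vector, rad) and "tvec" (3), from world to camera coordinates, as OpenCV has them; the wrist camera has in their place "hand_eye" (4x4, takes a point from camera to tool coordinates, whose origin is the TCP and whose axes are the flange's). Camera axes: x right, y down, z forward; pixel columns grow to the right and rows downward; lengths in mm; the calibration is good to about 2 mm. A picture is of the moment at which its call begins: read the wrist's pose just before it. camera_params takes no time and is no camera call.
- close_job(): hands the job in; it is judged then, once.
The state is a dict: "t": time; "qpos": joint angles; "qvel": joint speeds; "joint_torque": joint torques, N m; "ee_pos": TCP position; "orientation": TCP orientation; "ft_force": force on the tool from outside, world axes, zero at the start; "moment": the same for the moment, N m; "width": finger opening in mm; "grasp_force": force on a finger pad.
Only numpy, scipy, OpenCV 4.12 (cv2) and the standard library are available. Lean on these libraries where they do the work, as an engineer would, in place of code of your own. Each camera call takes 0.05 s, during which the arm holds its last target. There are 200 camera calls.

## Task

Give the balance its daily check: the flat steel check weight lies flush in its fitted box, so press down the end of it next to the thumb notch until the bar tips up and stays leaning in its pocket, then take hold of the raised end, lift the bar out and lay it flat and gently in the middle of the balance pan. Leave the box, the lid and the things standing around as they are.

Things in the scene. Friction and masses are not known exactly. Their poses are not given: they have to be found in the camera images.
- check_weight: The check weight: plain stainless steel bar, 110 mm long (x), 38 wide (y), 15 thick (z), 500 g, edges rounded 2 mm; origin at the centre of its underside. It starts loose and level in the pocket of the weight box, x along the box's x, top flush with the box's top, so its sides cannot be gripped. Same both ways round. Rocked over, it stays tipped at 33 degrees, its high end about 28 mm above the box top.
- weight_box: The weight box: light wooden case with dark insert, 172 mm long (x), 116 wide (y), 51 high, fixed; origin at the centre of its underside on the bench. Lid at its +x end, away from the robot within 0.3 rad; thumb notch at its -x end, with a fixed steel knob weight each side (x -62, y +36 and -36), 25 mm above the top. The pocket spans x -45.5 to +69.5, y -20.5 to +20.5, open above.
- ridge (a point): Middle of the ridge in the pocket floor (box x +10 mm, 36 above the bench). Towards +x the floor is level; towards -x it slopes down at 33 degrees into a well under the bar's notch end. The flat bar's centre lies 2.5 mm to the +x side. Under 2 N on the notch end rocks it; past about 20 degrees it falls on and stays resting on the slope, its low end in the well by the -x wall.
- notch (a point): Middle of the pocket's -x wall at the height of the box top, beside the thumb notch (22 mm wide, 10 deep). The end of the bar to press lies 3 mm to the +x side of it; the bar's top there sinks by about 30 mm when it tips over.
- lid_edge (a point): Middle of the upper edge of the lid's inner side. The lid is fixed open: a tray 172 x 116 x 23 mm hinged at box x +86 on the box top, leaning 12 degrees from vertical over the box, this edge at x +50, 220 above the bench. No gripper has room to come straight down on the raised bar: come tilted, square to the tipped bar, back leaning to the box's -x. Lift straight up 50 mm, then draw back.
- pan: The pan of the balance: a flat square steel plate 140 (x) by 150 (y), fixed, 68 above the bench. Origin at the centre of its top face, z up.
- balance: The balance: a white low housing, 235 long (x) by 190 wide (y), 52 high, fixed to the bench, origin on the bench under its middle; display and keys at its -x end (towards the robot), the pan's centre at x +40.
- tip_rack: Bystander: pale pipette-tip box with lid, 83 x 121 x 72, loose, origin at the centre of its underside.
- timer_1: Bystander: small white timer lying flat, 70 x 62 x 20, loose, origin at the centre of its underside.
- marker: Bystander: marker pen lying down, 132 long, loose, origin at the centre of its underside.
- beaker: Bystander: clear empty beaker, 74 diameter, 80 high, loose, origin at the centre of its underside.

How it is judged (in metres and radians):
On the way, in this order (a step that is already met when the one before it is completed fails the run):
1. the bar has tipped up and rests by itself in its pocket, low end down in the well (angle between check_weight's own z axis and vertical between 0.45 and 0.7 rad and contact force between check_weight and the fingers below 0.1 N and contact force between check_weight and weight_box above 2 N and z of check_weight in the frame of weight_box below 0.05 m and linear speed of check_weight below 0.03 m/s), for 0.2 s.
2. the bar is gripped and lifted clear of the box (contact force between check_weight and the fingers above 2 N and contact force between check_weight and weight_box below 0.1 N and z of check_weight in the frame of weight_box above 0.075 m), for 0.1 s.
At the end, for the whole second after the job is handed in: The bar lies flat on the pan (within 0.06 rad of level), its centre within 30 mm of the pan's centre, carried by the pan alone, let go and at rest (horizontal distance between check_weight and pan below 0.03 m and angle between check_weight's own z axis and vertical below 0.06 rad and z of check_weight in the frame of pan below 0.004 m and contact force between check_weight and pan above 4.2 N and linear speed of check_weight below 0.01 m/s); the robot touches nothing.
It fails at once if the pan is struck or pressed hard (over 80 N) (contact force between pan and anything else above 80 N).
It fails at once if the bar is dropped or slammed onto the pan (over 0.4 m/s, a fall of about 8 mm) (horizontal distance between check_weight and pan below 0.09 m and z of check_weight in the frame of pan below 0.005 m and linear speed of check_weight above 0.4 m/s).
It fails at once if the robot presses on the box or its lid with over 40 N (contact force between weight_box and the arm above 40 N).
It fails at once if a bystander is shifted by more than 25 mm (distance of any of tip_rack, timer_1, marker, beaker from where it was at the start of the episode above 0.025 m).
It also fails if it takes over 59 s, if anything falls off the work surface, if the arm or the gripper's body presses on something with over 40 N, if the wrist force passes 120 N, or if a joint passes its speed limit or range.

## Working session

There is one attempt and no reset: what is moved stays moved. The work goes in short steps, Python scripts to look and compute and a tool call to move; the robot and the scene stay as the last step left them, time stands still between calls to the robot, and variables do not carry over. Pictures are saved under pics/ and viewed, at most 10 in all, crops included, and the job is handed in when it is done.

Besides the shell and the picture viewer there is one more tool, called after "Emit:" by a JSON object that holds its "name" and its "arguments", one argument or row to a line. servo_tool: Moves the arm, as the interface text tells. Its arguments: {"type":"object","properties":{"plan":{"type":"array"}},"required":["plan"]}

```bash
mkdir -p pics; python3 - <<'E'
from workcell import readout, vision
import cv2
o=readout.get_obs();print(o['t'],o['ee_pos'],o['orientation'],o['width'])
for n in ['scene','side','wrist']:
    cv2.imwrite(f'pics/{n}0.png',vision.get_image(n)[:,:,::-1]);print(n,vision.camera_params(n))
E
```

```text
0.0 [6.24576205e+02 1.32827147e-02 3.01921110e+02] [-2.22068405e+00 -2.22067115e+00  1.66720327e-03] 87.71883933286833
scene {'fx': 435.9140308584816, 'fy': 435.9140308584816, 'cx': 313.9379616798871, 'cy': 244.2571752022003, 'D': array([-0.00813601,  0.        ,  0.        ,  0.        ,  0.        ]), 'rvec': array([ 1.99666572, -1.09554536,  0.51358836]), 'tvec': array([-245.6977863 ,  355.5437108 ,  983.33476726])}
side {'fx': 540.0947973229067, 'fy': 540.0947973229067, 'cx': 317.84553228781215, 'cy': 231.651704566424, 'D': array([-0.01083678,  0.        ,  0.        ,  0.        ,  0.        ]), 'rvec': array([ 0.35912993, -2.78173523,  1.21482811]), 'tvec': array([ 449.73260916,  192.76511315, 1562.44115515])}
wrist {'fx': 356.6561983607679, 'fy': 356.6561983607679, 'cx': 319.7765142875114, 'cy': 245.041023783846, 'D': array([-0.05607204,  0.        ,  0.        ,  0.        ,  0.        ]), 'hand_eye': array([[ 1.00296982e-04, -9.62268646e-01, -2.72101162e-01,
         7.49503451e+01],
       [ 9.99999756e-01,  2.84583493e-04, -6.37809901e-04,
        -1.19504218e+00],
       [ 6.91179969e-04, -2.72101032e-01,  9.62268440e-01,
        -8.21957527e+01],
       [ 0.00000000e+00,  0.00000000e+00,  0.00000000e+00,
         1.00000000e+00]])}
```

View pics/scene0.png

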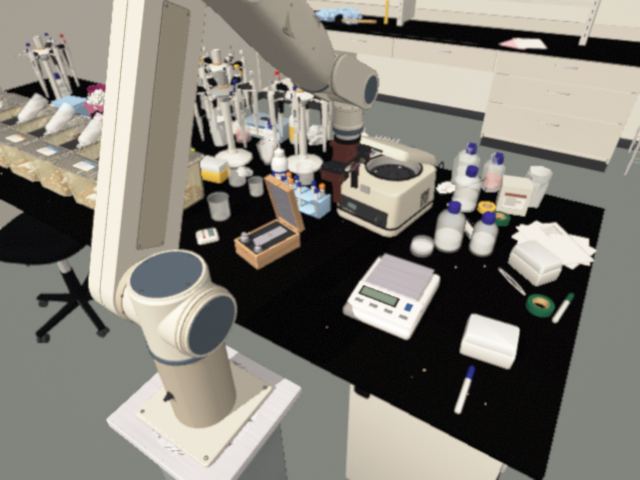

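View pics/side0.png

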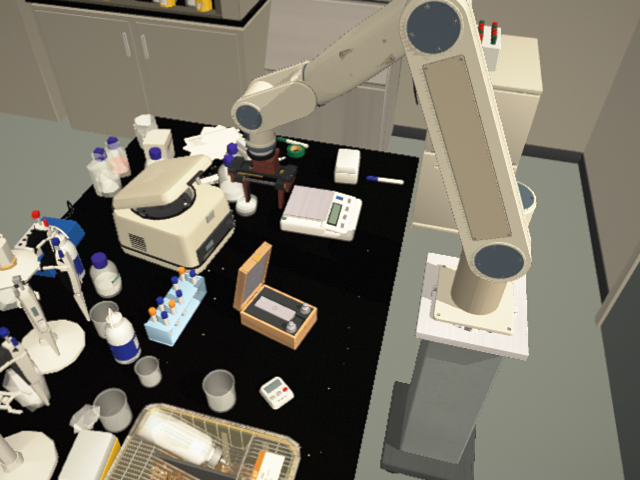

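View pics/wrist0.png

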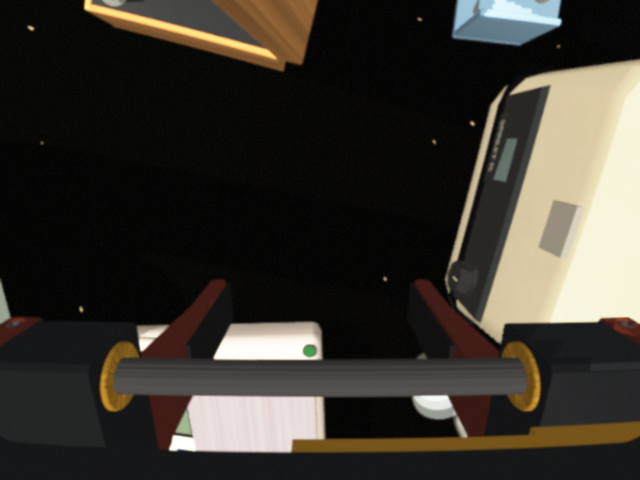

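The scene view shows the box at about (268,240), with its lid behind it, and the balance at (395,293). The side view shows the box at (278,315), with its knobs at (291,325) and (305,311), and the balance at (320,212). I'll enlarge the box in both views.

```bash
cat > h.py <<'E'
import numpy as np, cv2
from scipy.spatial.transform import Rotation as R
from workcell import readout, vision
def ray(n,uv,obs=None):
    p=vision.camera_params(n);K=np.array([[p['fx'],0,p['cx']],[0,p['fy'],p['cy']],[0,0,1]])
    u=cv2.undistortPoints(np.array(uv,float).reshape(-1,1,2),K,p['D']).reshape(-1,2)
    d=np.c_[u,np.ones(len(u))]
    if n=='wrist':
        T=np.eye(4);T[:3,:3]=R.from_rotvec(obs['orientation']).as_matrix();T[:3,3]=obs['ee_pos'];M=T@p['hand_eye']
        return M[:3,3],d@M[:3,:3].T
    r=R.from_rotvec(p['rvec']).as_matrix();return -r.T@p['tvec'],d@r
def plane(n,uv,z,obs=None):
    c,d=ray(n,uv,obs);return c+d*((z-c[2])/d[:,2])[:,None]
E
python3 - <<'E'
import cv2,numpy as np
a=cv2.imread('pics/scene0.png')[170:275,225:345];b=cv2.imread('pics/side0.png')[235:355,225:345]
f=lambda i:cv2.resize(i,(400,int(400*i.shape[0]/i.shape[1])),interpolation=cv2.INTER_CUBIC)
a,b=f(a),f(b);c=np.zeros((400,800,3),np.uint8);c[:a.shape[0],:400]=a;c[:b.shape[0],400:]=b
cv2.imwrite('pics/z.png',c)
E
```

```text
(no output)
```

View pics/z.png

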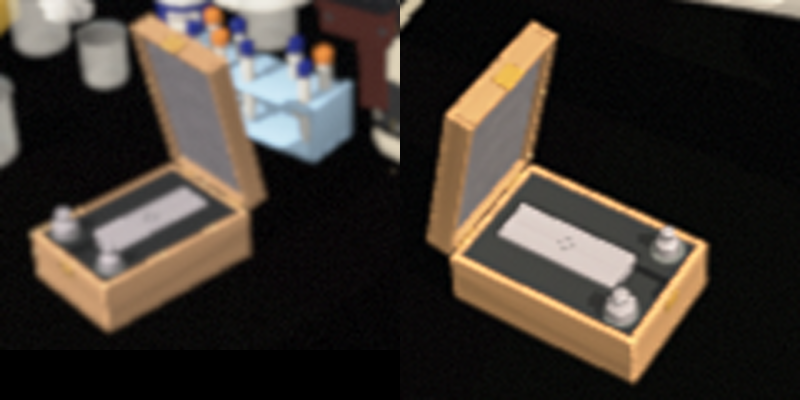

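The crop shows the bright bar in the dark insert, with both knobs clear at the notch end. Next I measure the bar and the pan with masks in both views.

```bash
python3 - <<'E'
from h import *
def blob(n,roi,z,lo,maxsat):
    im=cv2.imread(f'pics/{n}0.png');hsv=cv2.cvtColor(im,cv2.COLOR_BGR2HSV)
    m=((hsv[...,2]>lo)&(hsv[...,1]<maxsat)).astype(np.uint8)
    k=np.zeros_like(m);x0,y0,x1,y1=roi;k[y0:y1,x0:x1]=1;m*=k
    cs,_=cv2.findContours(m,cv2.RETR_EXTERNAL,cv2.CHAIN_APPROX_NONE)
    for c in sorted(cs,key=cv2.contourArea)[-2:]:
        P=plane(n,c.reshape(-1,2),z)[:,:2].astype(np.float32)
        (cx,cy),(w,h),a=cv2.minAreaRect(P);print(n,'rect',round(cx,1),round(cy,1),round(w,1),round(h,1),round(a,1),'px',cv2.boundingRect(c))
blob('side',(250,290,292,325),51,140,60);blob('scene',(252,224,292,250),51,140,60)
# pan: print hsv samples
for n,pts in (('scene',[(405,270),(380,285),(395,315),(372,305)]),('side',[(308,203),(330,195),(345,210),(320,232)])):
    h=cv2.cvtColor(cv2.imread(f'pics/{n}0.png'),cv2.COLOR_BGR2HSV);print(n,[h[y,x].tolist() for x,y in pts])
C=lambda n,p:[((x-(400 if n=='side' else 0))*.3+225, y*.3+(235 if n=='side' else 170)) for x,y in p]
print('knob tops scene',plane('scene',C('scene',[(65,208),(108,252)]),76).round(1).tolist(),'side',plane('side',C('side',[(668,229),(622,291)]),76).round(1).tolist())
print('box corners side',plane('side',C('side',[(707,243),(632,340),(455,255)]),51).round(1).tolist(),'scene',plane('scene',C('scene',[(33,234),(107,285),(252,208)]),51).round(1).tolist())
print('lid top inner side mid',plane('side',C('side',[(520,80)]),220).round(1))
i=[cv2.resize(cv2.imread('pics/scene0.png')[245:345,335:455],(400,333)),cv2.resize(cv2.imread('pics/side0.png')[175:250,270:370],(400,300))]
c=np.zeros((340,800,3),np.uint8);c[:333,:400]=i[0];c[:300,400:]=i[1];cv2.imwrite('pics/p.png',c)
E
```

```text
side rect 608.0 181.1 0.0 0.0 0.0 px (252, 291, 1, 1)
side rect 523.7 224.6 42.3 124.2 70.8 px (255, 296, 37, 29)
scene rect 516.0 220.7 50.6 135.1 83.3 px (254, 227, 32, 23)
scene [[171, 13, 195], [170, 12, 196], [17, 7, 252], [34, 11, 159]]
side [[9, 25, 218], [9, 25, 215], [21, 36, 198], [18, 39, 214]]
knob tops scene [[472.2, 272.5, 76.0], [440.4, 195.0, 76.0]] side [[447.1, 206.1, 76.0], [465.3, 274.8, 76.0]]
box corners side [[418.1, 192.1, 51.0], [450.4, 299.8, 51.0], [611.0, 256.8, 51.0]] scene [[448.8, 296.2, 51.0], [425.7, 187.4, 51.0], [592.1, 142.4, 51.0]]
lid top inner side mid [[561.8 210.1 220. ]]
```

View pics/p.png

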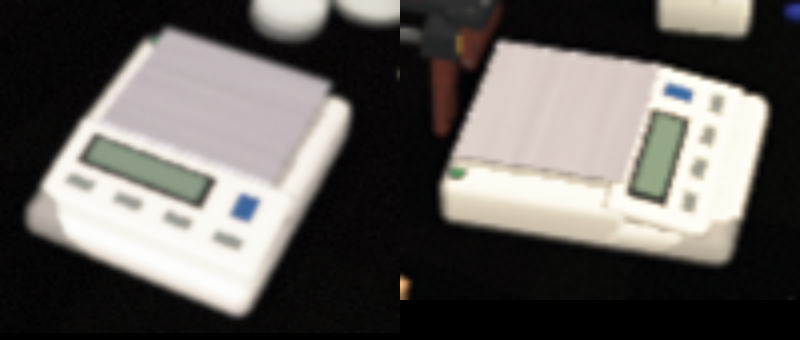

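The pan corners are sharp in both views: scene crop (165,28), (332,83), (280,185), (103,118) and side crop (497,42), (660,65), (620,180), (452,155). I'll raise the arm and move toward the box, turning by +75°.

Emit:
{"name": "servo_tool", "arguments": {
  "plan": [
    [[1,0,0,0.8,0,0,0],[1,-0.1,0.2,0.7,0,0,1],[1,-0.3,0.43,0,0,0,1],[1,-0.3,0.43,0,0,0,1],[1,-0.3,0.43,0,0,0,1]]
  ]
}}

```text
t: 0.57
ee_pos: [584.5, 60.1, 363.0]
orientation: [1.797, 2.576, 0.001]
ft_force: [-0.4, 0.5, 0.4]
width: 58.1
grasp_force: 0.0
```

Emit:
{"name": "servo_tool", "arguments": {
  "plan": [
    [[1,-0.3,0.43,0,0,0,1],[1,-0.3,0.43,0,0,0,1],[1,-0.3,0.43,0,0,0,1],[1,-0.3,0.43,0,0,0,1],[1,-0.3,0.43,0,0,0,1]]
  ]
}}

```text
t: 0.98
ee_pos: [524.2, 146.3, 362.5]
orientation: [-1.196, -2.905, 0.0]
ft_force: [-0.3, 0.3, 0.7]
width: 24.6
grasp_force: 0.0
```

Emit:
{"name": "servo_tool", "arguments": {
  "plan": [
    [[1,-0.3,0.43,0,0,0,1],[1,-0.3,0.43,0,0,0,1],[1,-0.3,0.43,0,0,0,1],[1,-0.3,0.43,0,0,0,1],[1,-0.3,0.43,0,0,0,1]]
  ]
}}

```text
t: 1.4
ee_pos: [464.2, 232.3, 362.5]
orientation: [-0.539, -3.095, 0.0]
ft_force: [-0.1, 0.6, 0.4]
width: 0.3
grasp_force: 0.0
```

Emit:
{"name": "servo_tool", "arguments": {
  "plan": [
    [[1,-0.1,0.2,0,0,0,1],[1,0,0,0,0,0,0],[1,0,0,0,0,0,0]]
  ]
}}

```text
t: 1.65
ee_pos: [460.8, 239.8, 362.6]
orientation: [-0.412, -3.114, 0.0]
ft_force: [-0.4, -0.6, -0.3]
width: 0.6
grasp_force: 0.0
```

```bash
python3 - <<'E'
from h import *
o=readout.get_obs();print(o['t'],o['ee_pos'],o['orientation'],o['qpos'])
im=vision.get_image('wrist')[:,:,::-1];cv2.imwrite('pics/w1.png',im)
np.save('w1.npy',np.r_[o['ee_pos'],o['orientation']])
a=[(x*.3+335,y*.3+245) for x,y in [(165,28),(332,83),(280,185),(103,118)]]
b=[((x-400)*.25+270,y*.25+175) for x,y in [(497,42),(660,65),(620,180),(452,155)]]
for n,p in(('scene',a),('side',b)):
    P=plane(n,p,68)[:,:2];print(n,P.round(0).tolist(),P.mean(0).round(1),cv2.minAreaRect(P.astype(np.float32)))
E
```

```text
1.65 [460.78834031 239.79993126 362.5738936 ] [-4.12053389e-01 -3.11437079e+00  4.89107450e-04] [ 4.57027587e-01  1.97922161e-01  1.80214810e+00 -2.35173880e-04
  1.14176288e+00 -8.50584692e-01]
scene [[616.0, -142.0], [622.0, -293.0], [486.0, -303.0], [482.0, -150.0]] [ 551.5 -222.2] ((550.8289184570312, -222.45555114746094), (136.16371154785156, 155.02784729003906), 2.4542245864868164)
side [[620.0, -285.0], [481.0, -292.0], [478.0, -143.0], [614.0, -136.0]] [ 548.5 -213.9] ((547.5176391601562, -213.96856689453125), (140.00315856933594, 150.11074829101562), 2.2814626693725586)
```

View pics/w1.png

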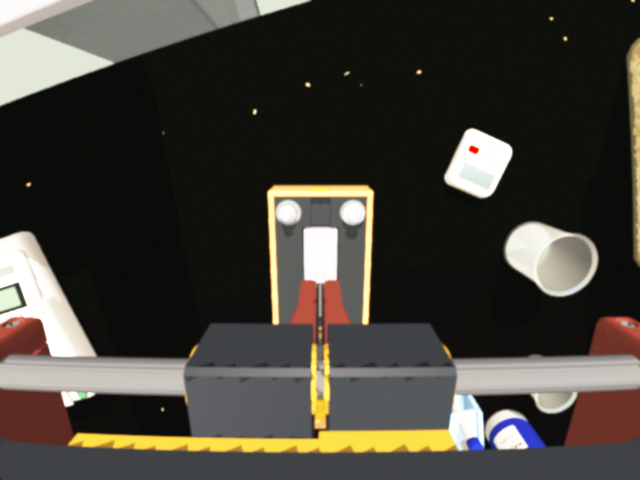

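The wrist view shows the box squared up: its -x edge is at row 186 (columns 268 to 373), the bar's notch end at row 228 (columns 304 to 337), and the knobs at (288,213) and (353,213).

```bash
python3 - <<'E'
from h import *
q=np.load('w1.npy');o=dict(ee_pos=q[:3],orientation=q[3:])
im=cv2.imread('pics/w1.png');hsv=cv2.cvtColor(im,cv2.COLOR_BGR2HSV)
s=(hsv[...,1]<60)&(hsv[...,2]>150);m=np.zeros(s.shape,np.uint8);m[218:278,300:341]=s[218:278,300:341]
for r in (235,245,255,265,275):
    c=np.where(m[r])[0];P=plane('wrist',[(c.min()-.5,r),(c.max()+.5,r)],51,o);print('bar',r,c.min(),c.max(),P[:,:2].round(1).tolist(),P.mean(0)[:2].round(1))
c=np.where(m[:,320])[0];print('bar end row',c.min(),plane('wrist',[(320,c.min()-.5)],51,o).round(1))
w=((hsv[...,1]>110)&(hsv[...,2]>120))
L=[];
for r in (200,220,240,260,280,300):
    cL=np.where(w[r,255:300])[0]+255;cR=np.where(w[r,345:385])[0]+345
    P=plane('wrist',[(cL.min()-.5,r),(cR.max()+.5,r)],51,o);L.append(P.mean(0)[:2]);print('box',r,cL.min(),cR.max(),P[:,:2].round(1).tolist(),np.linalg.norm(P[1]-P[0]).round(1))
L=np.array(L);d=np.polyfit(L[:,0],L[:,1],1);print('yaw deg',np.degrees(np.arctan(d[0])),L.round(1).tolist())
rr=[np.where(w[175:200,c])[0].min()+175 for c in (285,300,320,340,355)];P=plane('wrist',[(c,r-.5) for c,r in zip((285,300,320,340,355),rr)],51,o);print(rr,P[:,:2].round(1).tolist())
E
```

```text
bar 235 303 337 [[478.3, 214.7], [488.6, 253.2]] [483.5 233.9]
bar 245 303 337 [[489.7, 211.5], [500.1, 250.3]] [494.9 230.9]
bar 255 303 337 [[501.2, 208.2], [511.8, 247.3]] [506.5 227.8]
bar 265 303 337 [[513.0, 204.9], [523.6, 244.3]] [518.3 224.6]
bar 275 304 336 [[525.2, 202.6], [535.3, 240.1]] [530.3 221.4]
bar end row 227 [[473.9 236.5  51. ]]
box 200 267 373 [[429.3, 187.0], [460.2, 301.7]] 118.8
box 220 268 372 [[451.3, 181.4], [482.0, 295.6]] 118.3
box 240 269 372 [[473.8, 175.5], [504.8, 290.4]] 119.0
box 260 270 371 [[497.1, 169.5], [527.9, 284.0]] 118.6
box 280 270 370 [[520.9, 162.1], [551.9, 277.3]] 119.4
box 300 271 369 [[545.8, 155.6], [576.7, 270.5]] 119.0
yaw deg -15.063582615953944 [[444.8, 244.4], [466.6, 238.5], [489.3, 233.0], [512.5, 226.7], [536.4, 219.7], [561.2, 213.0]]
[np.int64(185), np.int64(185), np.int64(185), np.int64(185), np.int64(185)] [[418.3, 211.7], [422.6, 227.6], [428.3, 248.8], [434.0, 270.0], [438.3, 285.9]]
```

Emit:
{"name": "servo_tool", "arguments": {
  "plan": [
    [[1,0.24,-0.06,-0.8,0,0,0],[1,0.24,-0.06,-0.8,0,0,0],[1,0,0,-0.9,0,0,0],[1,0,0,-0.9,0,0,0],[1,0,0,-0.9,0,0,0]]
  ]
}}

```text
t: 2.12
ee_pos: [480.9, 233.8, 189.3]
orientation: [0.416, 3.113, 0.001]
ft_force: [-0.1, -0.4, 0.1]
width: 0.4
grasp_force: 0.0
```

Emit:
{"name": "servo_tool", "arguments": {
  "plan": [
    [[1,0,0,-0.6,0,0,0],[1,0,0,-0.3,0,0,0],[1,0,0,-0.2,0,0,0],[1,0,0,-0.15,0,0,0],[1,0,0,-0.1,0,0,0]]
  ]
}}

```text
t: 2.53
ee_pos: [481.0, 234.8, 137.0]
orientation: [0.411, 3.113, 0.001]
ft_force: [-0.8, -0.1, 0.1]
width: 0.5
grasp_force: 0.0
```

Emit:
{"name": "servo_tool", "arguments": {
  "plan": [
    [[1,0,0,-0.1,0,0,0],[1,0,0,-0.15,0,0,0],[1,0,0,-0.15,0,0,0],[1,0,0,-0.1,0,0,0],[1,0,0,0,0,0,0]]
  ]
}}

```text
t: 2.95
ee_pos: [481.0, 235.2, 120.5]
orientation: [0.41, 3.113, 0.001]
ft_force: [-9.6, -5.5, 45.9]
width: 0.4
grasp_force: 23.1
```

Unexpected force: 46 N at 10 mm depth. I'll back off and look.

Emit:
{"name": "servo_tool", "arguments": {
  "plan": [
    [[1,0,0,0.3,0,0,0],[1,0,0,0.4,0,0,0],[1,0,0,0,0,0,0]]
  ]
}}

```text
t: 3.2
ee_pos: [481.6, 235.5, 147.2]
orientation: [0.409, 3.111, 0.004]
ft_force: [0.1, 0.7, 0.1]
width: 0.5
grasp_force: 0.0
```

```bash
python3 - <<'E'
from h import *
o=readout.get_obs();print(o['t'],o['ee_pos'],o['ft_force'])
a=vision.get_image('side')[:,:,::-1][235:355,225:345]
w=vision.get_image('wrist')[:,:,::-1];cv2.imwrite('pics/w2.png',w)
f=lambda i:cv2.resize(i,(400,400),interpolation=cv2.INTER_CUBIC)
cv2.imwrite('pics/x2.png',np.hstack([f(a),f(w[60:360,170:470])]))
E
```

```text
3.2 [481.55446704 235.54825466 147.15792157] [0.050718   0.71600854 0.10528186]
```

View pics/x2.png

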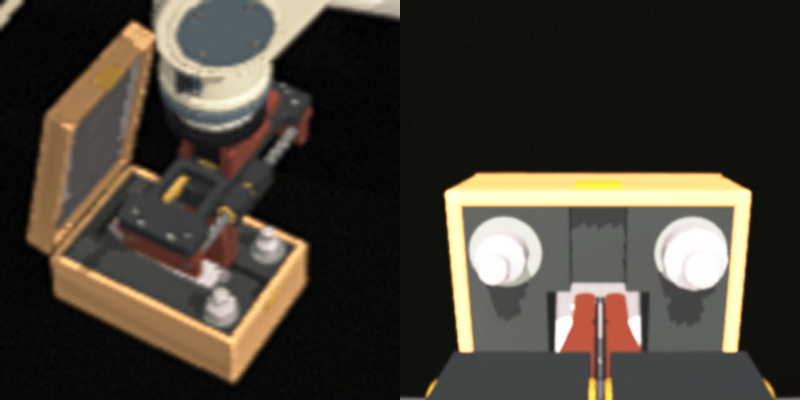

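The side view has the gripper hiding the bar. The wrist crop shows the bar end at full-frame row 274, centred, with the fingertips just past it. I'll check the bar's level and the finger position from the pixels.

```bash
python3 - <<'E'
from h import *
o=readout.get_obs();print(o['orientation'],o['ee_pos'])
O=np.array([512,226.5]);t=np.radians(-15.06);ex=np.array([np.cos(t),np.sin(t)]);ey=np.array([-ex[1],ex[0]])
def box(P):return np.c_[(P[:,:2]-O)@ex,(P[:,:2]-O)@ey,P[:,2]].round(1).tolist()
f=lambda p:[((x-400)*.75+170,y*.75+60) for x,y in p]
print('tcp',box(o['ee_pos'][None]))
print('bar end z51',box(plane('wrist',f([(572,284),(632,284)]),51,o)))
print('finger tips if at z67',box(plane('wrist',f([(576,294),(625,294)]),67,o)))
print('insert edge of pocket/notch z51',box(plane('wrist',f([(548,292),(648,292),(570,208),(626,208)]),51,o)))
print('box outer -x top edge',box(plane('wrist',f([(446,190),(750,190)]),51,o)))
print('inner rim',box(plane('wrist',f([(463,207),(736,207)]),51,o)))
E
```

```text
[4.09755491e-01 3.11316890e+00 1.54240739e-03] [480.53940706 235.0669944  145.08270664]
tcp [[-32.6, 0.1, 145.1]]
bar end z51 [[-43.2, -10.6, 51.0], [-43.2, 13.1, 51.0]]
finger tips if at z67 [[-45.3, -8.2, 67.0], [-45.3, 9.4, 67.0]]
insert edge of pocket/notch z51 [[-39.8, -20.1, 51.0], [-39.9, 19.5, 51.0], [-73.7, -10.9, 51.0], [-73.7, 10.2, 51.0]]
box outer -x top edge [[-80.5, -57.3, 51.0], [-80.7, 56.6, 51.0]]
inner rim [[-74.1, -51.4, 51.0], [-74.2, 51.8, 51.0]]
```

```bash
python3 - <<'E'
import cv2
w=cv2.imread('pics/w2.png')[170:340,230:410];cv2.imwrite('pics/x3.png',cv2.resize(w,(635,600),interpolation=cv2.INTER_CUBIC))
E
```

```text
(no output)
```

View pics/x3.png

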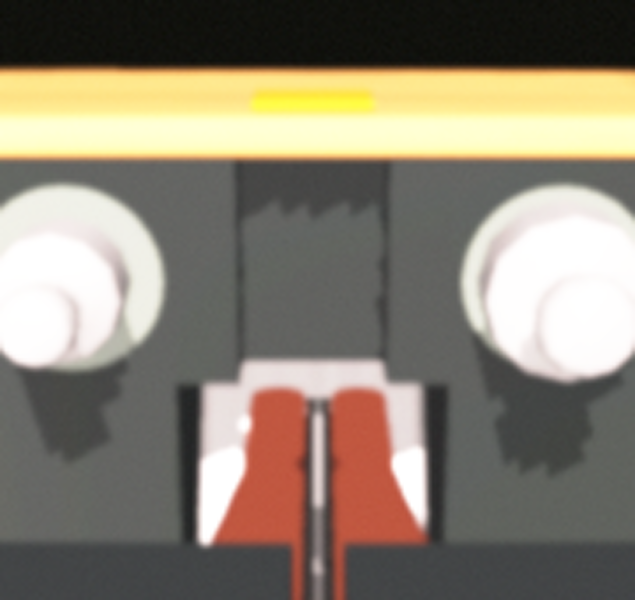

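The close view explains the jam. The wrist camera reads about 6 to 8 mm short along box x, so the closed tips, which are tapered to about 18 mm, went into the thumb notch and hit its floor at z=41. The outer edge, the knobs and the finger silhouette all agree with this, which puts the box origin near (518.5, 225). I'll shift about 9 mm along +x and press gently.

Emit:
{"name": "servo_tool", "arguments": {
  "plan": [
    [[1,0.22,-0.06,0,0,0,0],[1,0,0,-0.2,0,0,0],[1,0,0,-0.15,0,0,0],[1,0,0,-0.1,0,0,0],[1,0,0,0,0,0,0]]
  ]
}}

```text
t: 3.72
ee_pos: [488.0, 232.0, 124.8]
orientation: [-0.41, -3.112, 0.003]
ft_force: [-0.4, -0.1, -0.0]
width: 0.3
grasp_force: 0.0
```

Emit:
{"name": "servo_tool", "arguments": {
  "plan": [
    [[1,0,0,-0.05,0,0,0],[1,0,0,-0.05,0,0,0],[1,0,0,-0.03,0,0,0]]
  ]
}}

```text
t: 3.97
ee_pos: [488.9, 232.5, 121.2]
orientation: [-0.41, -3.115, 0.0]
ft_force: [-0.5, -0.6, 0.4]
width: 0.4
grasp_force: 0.0
```

Emit:
{"name": "servo_tool", "arguments": {
  "plan": [
    [[1,0,0,-0.05,0,0,0],[1,0,0,-0.05,0,0,0],[1,0,0,-0.05,0,0,0],[1,0,0,0,0,0,0]]
  ]
}}

```text
t: 4.3
ee_pos: [488.8, 232.4, 115.2]
orientation: [-0.41, -3.114, 0.0]
ft_force: [0.4, 0.9, 0.5]
width: -0.0
grasp_force: 0.0
```

There was no force and the bar gave way. I'll rise, open the gripper and tilt to the pre-grasp pose.

Emit:
{"name": "servo_tool", "arguments": {
  "plan": [
    [[1,0,0,0.8,0,0,0],[1,0,0,0.9,0,0,0],[-1,-0.1,0.03,0.5,0,0,0],[-1,-0.1,0.03,0,-0.26,-0.966,0],[-1,-0.1,0.03,0,-0.26,-0.966,0]]
  ]
}}

```text
t: 4.72
ee_pos: [478.7, 236.4, 205.7]
orientation: [0.389, 2.936, -0.029]
ft_force: [-0.1, -1.1, -0.7]
width: 17.5
grasp_force: 0.0
```

Emit:
{"name": "servo_tool", "arguments": {
  "plan": [
    [[-1,-0.1,0.03,0,-0.26,-0.966,0],[-1,0,0,0,-0.26,-0.966,0],[-1,0,0,0,-0.26,-0.966,0],[-1,0,0,0,-0.26,-0.966,0],[-1,0,0,0,-0.156,-0.58,0]]
  ]
}}

```text
t: 5.13
ee_pos: [472.6, 236.6, 203.5]
orientation: [0.34, 2.575, -0.1]
ft_force: [0.2, -0.4, 0.2]
width: 50.8
grasp_force: 0.0
```

Emit:
{"name": "servo_tool", "arguments": {
  "plan": [
    [[-1,0,0,0,0,0,0],[-1,0,0,0,0,0,0]]
  ]
}}

```text
t: 5.3
ee_pos: [472.5, 236.6, 203.1]
orientation: [0.34, 2.58, -0.101]
ft_force: [0.3, -1.2, -0.9]
width: 63.6
grasp_force: 0.0
```

```bash
python3 - <<'E'
from h import *
o=readout.get_obs();print(o['t'],o['ee_pos'],o['qpos'].round(2),R.from_rotvec(o['orientation']).as_matrix().round(3).tolist())
w=vision.get_image('wrist')[:,:,::-1];cv2.imwrite('pics/w4.png',w);np.save('w4.npy',np.r_[o['ee_pos'],o['orientation']])
s=vision.get_image('side')[:,:,::-1];cv2.imwrite('pics/s4.png',s)
f=lambda i:cv2.resize(i,(400,400),interpolation=cv2.INTER_CUBIC)
cv2.imwrite('pics/x4.png',np.hstack([f(s[235:355,225:345]),f(w[0:400,120:520])]))
E
```

```text
5.3 [472.54690986 236.56735421 203.07068128] [ 0.62  0.39  2.1  -1.    0.5   0.17] [[-0.828, 0.26, 0.497], [0.221, 0.966, -0.138], [-0.516, -0.005, -0.856]]
```

View pics/x4.png

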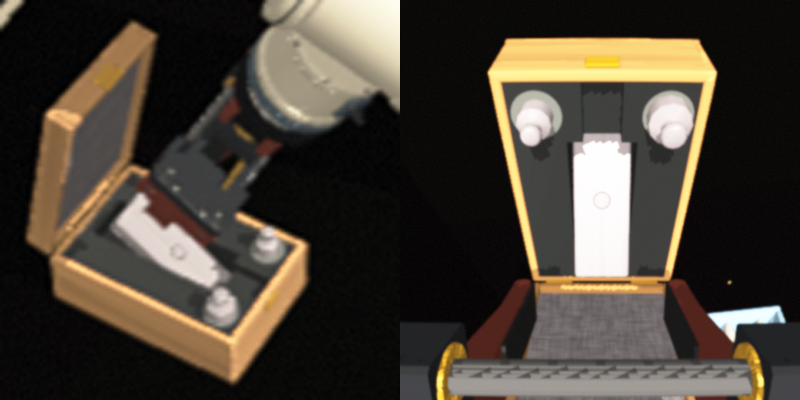

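The side view shows the bar tipped, with its raised end at crop (123,211). In the wrist view its far edge is at row 275, columns 294 to 348, centred. I'll triangulate the raised end.

```bash
python3 - <<'E'
from h import *
q=np.load('w4.npy');o=dict(ee_pos=q[:3],orientation=q[3:])
O=np.array([518.5,225]);t=np.radians(-15.06);ex=np.array([np.cos(t),np.sin(t)]);ey=np.array([-ex[1],ex[0]])
box=lambda P:[round(float((P[:2]-O)@ex),1),round(float((P[:2]-O)@ey),1),round(float(P[2]),1)]
c1,d1=ray('wrist',[(321,275)],o);c2,d2=ray('side',[(225+123*.3,235+211*.3)])
A=np.c_[d1[0],-d2[0]];s=np.linalg.lstsq(A,c2-c1,rcond=None)[0]
p,r=c1+s[0]*d1[0],c2+s[1]*d2[0];print(box(p),box(r))
for z in(77,):
  print('wrist z77',[box(P) for P in plane('wrist',[(294,275),(348,275)],z,o)],'side',[box(P) for P in plane('side',[(225+.3*a,235+.3*b) for a,b in((134,194),(112,227),(123,211))],z)])
f=lambda x,y:(x-280,y)
print('box outer -x edge wrist',[box(P) for P in plane('wrist',[f(489,73),f(716,73)],51,o)],'tcp',box(o['ee_pos']))
n=[(225+.3*a,235+.3*b) for a,b in((308,244),(235,340))]
print('side -x top corners',[box(P) for P in plane('side',n,51)])
print(readout.get_obs()['width'])
E
```

```text
[51.5, -0.4, 71.7] [49.8, 1.5, 69.6]
wrist z77 [[45.0, -19.6, 77.0], [44.7, 18.8, 77.0]] side [[48.3, -13.0, 77.0], [44.4, 24.7, 77.0], [46.0, 6.4, 77.0]]
box outer -x edge wrist [[-85.4, -57.3, 51.0], [-85.6, 57.2, 51.0]] tcp [-47.4, -0.8, 203.1]
side -x top corners [[-89.6, -57.4, 51.0], [-87.2, 53.3, 51.0]]
71.50789485671392
```

Emit:
{"name": "servo_tool", "arguments": {
  "plan": [
    [[-1,0,0,0,-0.1,-0.39,0],[-1,0,0,0,0,0,0],[-1,0.3,-0.08,-0.5,0,0,0],[-1,0.3,-0.08,-0.5,0,0,0],[-1,0.3,-0.08,-0.4,0,0,0]]
  ]
}}

```text
t: 5.82
ee_pos: [509.8, 226.6, 146.7]
orientation: [0.338, 2.544, -0.105]
ft_force: [0.5, -0.5, -0.0]
width: 87.6
grasp_force: 0.0
```

Emit:
{"name": "servo_tool", "arguments": {
  "plan": [
    [[-1,0.15,-0.04,-0.25,0,0,0],[-1,0.1,-0.03,-0.15,0,0,0],[-1,0,0,0,0,0,0],[-1,0,0,0,0,0,0]]
  ]
}}

```text
t: 6.15
ee_pos: [521.5, 226.6, 136.2]
orientation: [0.34, 2.551, -0.11]
ft_force: [0.3, -0.0, 0.5]
width: 87.8
grasp_force: 0.0
```

```bash
python3 - <<'E'
from h import *
O=np.array([518.5,225]);t=np.radians(-15.06);ex=np.array([np.cos(t),np.sin(t)]);ey=np.array([-ex[1],ex[0]])
o=readout.get_obs();P=o['ee_pos'];print((P[:2]-O)@ex,(P[:2]-O)@ey,P[2],R.from_rotvec(o['orientation']).as_matrix().round(3).tolist(),o['width'])
E
```

```text
2.4734853139854986 2.3085820228654277 136.20092540633044 [[-0.812, 0.264, 0.52], [0.218, 0.964, -0.149], [-0.541, -0.008, -0.841]] 87.80137934024829
```

Emit:
{"name": "servo_tool", "arguments": {
  "plan": [
    [[-1,0,-0.06,-0.1,0,0,0],[-1,0,0,-0.1,0,0,0],[-1,0,0,0,0,0,0]]
  ]
}}

```text
t: 6.4
ee_pos: [522.5, 226.1, 131.0]
orientation: [0.342, 2.557, -0.113]
ft_force: [0.4, -1.2, 0.4]
width: 87.5
grasp_force: 0.0
```

```bash
python3 - <<'E'
from h import *
o=readout.get_obs();print(o['t'],o['qpos'].round(3),o['qvel'].round(3),o['ee_pos'],o['joint_torque'].round(1))
E
```

```text
6.4 [ 0.548  0.577  2.045 -1.31   0.423  0.445] [ 0.001  0.     0.003 -0.002  0.001  0.002] [522.50373964 226.12120618 130.99123973] [ -0.1 -49.4 -13.4  -0.7   0.9  -0. ]
```

Emit:
{"name": "servo_tool", "arguments": {
  "plan": [
    [[-1,0,0,0,0,0,0],[-1,0,0,0,0,0,0],[-1,0,0,0,0,0,0]]
  ]
}}

```text
t: 6.65
ee_pos: [522.5, 226.0, 130.9]
orientation: [0.342, 2.557, -0.114]
ft_force: [0.6, -0.5, 0.5]
width: 87.9
grasp_force: 0.0
```

Joint 4 is at its limit (-1.31). I'll reduce the tilt to about 27°, re-centre and keep the tips at the same point.

Emit:
{"name": "servo_tool", "arguments": {
  "plan": [
    [[-1,0.06,-0.04,0,0.16,0.58,0],[-1,0.06,-0.04,0,0.16,0.58,0],[-1,0,0,0,0,0,0],[-1,0,0,0,0,0,0]]
  ]
}}

```text
t: 6.98
ee_pos: [527.9, 222.5, 131.2]
orientation: [0.358, 2.657, -0.098]
ft_force: [0.4, -0.4, -1.2]
width: 87.8
grasp_force: 0.0
```

```bash
cat >> h.py <<'E'
O=np.array([518.5,225]);t=np.radians(-15.06);ex=np.array([np.cos(t),np.sin(t)]);ey=np.array([-ex[1],ex[0]])
def st():
    o=readout.get_obs();P=o['ee_pos'];M=R.from_rotvec(o['orientation']).as_matrix();T=P+80*M[:,2]
    for n,p in(('tcp',P),('tip',T)):print(n,round((p[:2]-O)@ex,1),round((p[:2]-O)@ey,1),round(p[2],1))
    print('tilt',np.degrees(np.arccos(-M[2,2])).round(1),'yaw of tool y vs box y',np.degrees(np.arctan2(-M[0,1],M[1,1])).round(1),'toolx z',M[2,:].round(3),o['t'],'q4',o['qpos'][3].round(3),'F',o['ft_force'].round(1),o['width'].round(1),o['grasp_force'])
E
python3 -c "
from h import *
st()"
```

```text
tcp 9.7 0.0 131.2
tip 45.6 -0.9 59.6Traceback (most recent call last):
  File "<string>", line 3, in <module>
    st()
    ~~^^
  File "h.py", line 18, in st
    print('tilt',np.degrees(np.arccos(-M[2,2])).round(1),'yaw of tool y vs box y',np.degrees(np.arctan2(-M[0,1],M[1,1])).round(1),'toolx z',M[2,:].round(3),o['t'],'q4',o['qpos'][3].round(3),'F',o['ft_force'].round(1),o['width'].round(1),o['grasp_force'])
                                                                                                                                                                                                                         ^^^^^^^^^^^^^^^^
AttributeError: 'float' object has no attribute 'round'
```

Emit:
{"name": "servo_tool", "arguments": {
  "plan": [
    [[1,0,0,0,0,0,0],[1,0,0,0,0,0,0],[1,0,0,0,0,0,0],[1,0,0,0,0,0,0],[1,0,0,0,0,0,0]]
  ]
}}

```text
t: 7.4
ee_pos: [527.1, 222.8, 130.6]
orientation: [0.355, 2.659, -0.099]
ft_force: [-0.1, -0.0, -1.0]
width: 57.9
grasp_force: 0.0
```

Emit:
{"name": "servo_tool", "arguments": {
  "plan": [
    [[1,0,0,0,0,0,0],[1,0,0,0,0,0,0],[1,0,0,0,0,0,0],[1,0,0,0,0,0,0],[1,0,0,0,0,0,0]]
  ]
}}

```text
t: 7.82
ee_pos: [527.3, 222.8, 130.7]
orientation: [0.355, 2.659, -0.098]
ft_force: [-0.1, 1.0, -0.1]
width: 37.9
grasp_force: 30.0
```

The bar is gripped at 37.9 mm with 30 N. Now a slow lift straight up.

Emit:
{"name": "servo_tool", "arguments": {
  "plan": [
    [[1,0,0,0.1,0,0,0],[1,0,0,0.2,0,0,0],[1,0,0,0.2,0,0,0],[1,0,0,0.2,0,0,0],[1,0,0,0.2,0,0,0]]
  ]
}}

```text
t: 8.23
ee_pos: [526.7, 222.3, 166.6]
orientation: [0.356, 2.661, -0.1]
ft_force: [-0.3, -0.2, -5.2]
width: 37.6
grasp_force: 30.0
```

Emit:
{"name": "servo_tool", "arguments": {
  "plan": [
    [[1,0,0,0.2,0,0,0],[1,0,0,0.2,0,0,0],[1,0,0,0.2,0,0,0],[1,0,0,0.1,0,0,0],[1,0,0,0,0,0,0]]
  ]
}}

```text
t: 8.65
ee_pos: [527.3, 222.6, 195.3]
orientation: [0.356, 2.659, -0.098]
ft_force: [0.6, 0.3, -5.3]
width: 37.7
grasp_force: 30.0
```

Lifted, with 5.3 N on the wrist. Now I draw back along box -x and raise it.

Emit:
{"name": "servo_tool", "arguments": {
  "plan": [
    [[1,-0.3,0.08,0,0,0,0],[1,-0.5,0.13,0,0,0,0],[1,-0.5,0.13,0,0,0,0],[1,-0.5,0.13,0.2,0,0,0],[1,-0.3,0.05,0.4,0,0,0]]
  ]
}}

```text
t: 9.07
ee_pos: [440.3, 242.6, 216.4]
orientation: [0.354, 2.664, -0.104]
ft_force: [0.8, -0.8, -5.0]
width: 37.9
grasp_force: 30.0
```

Emit:
{"name": "servo_tool", "arguments": {
  "plan": [
    [[1,0,-0.3,0.5,0,0,0],[1,0,-0.5,0.5,0,0,0.5],[1,0,-0.6,0.3,0.13,0.48,0.5],[1,0,-0.6,0,0.13,0.48,0.5],[1,0,-0.6,0,0.12,0.48,0.5]]
  ]
}}

```text
t: 9.48
ee_pos: [442.9, 151.5, 268.1]
orientation: [0.159, 2.784, -0.033]
ft_force: [0.3, -0.6, -5.4]
width: 37.9
grasp_force: 30.0
```

Emit:
{"name": "servo_tool", "arguments": {
  "plan": [
    [[1,0.2,-0.6,0,0.1,0.49,0.5],[1,0.3,-0.6,0,0.08,0.49,0.5],[1,0.3,-0.6,0,0.05,0.5,0.5],[1,0.3,-0.6,0,0.03,0.5,0],[1,0.3,-0.6,0,0,0.5,0]]
  ]
}}

```text
t: 9.9
ee_pos: [496.3, 38.0, 267.2]
orientation: [0.004, 2.996, 0.011]
ft_force: [0.5, -0.8, -4.8]
width: 37.6
grasp_force: 30.0
```

Emit:
{"name": "servo_tool", "arguments": {
  "plan": [
    [[1,0.3,-0.6,0,0,0.5,0],[1,0.3,-0.6,0,0,0.5,0],[1,0.3,-0.6,0,0,0.5,0],[1,0.3,-0.6,0,0,0.5,0],[1,0.3,-0.6,0,0,0.5,0]]
  ]
}}

```text
t: 10.32
ee_pos: [556.5, -82.0, 266.9]
orientation: [-0.005, -3.069, -0.01]
ft_force: [1.1, 0.0, -4.7]
width: 37.4
grasp_force: 30.0
```

```bash
sed -i "s/o\['width'\].round(1)/round(o['width'],1)/" h.py; python3 -c "
from h import *
st();print(readout.get_obs()['ee_pos'],readout.get_obs()['moment'])"
```

```text
tcp 116.5 -286.6 266.9
tip 110.7 -287.6 187.1
tilt 4.2 yaw of tool y vs box y -0.2 toolx z [ 0.072  0.007 -0.997] 10.3167 q4 -0.006 F [ 1.1  0.  -4.7] 37.4 29.995138943195343
[556.48494818 -82.014367   266.88827454] [ 0.07619068 -0.38585355  0.01452069]
```

Emit:
{"name": "servo_tool", "arguments": {
  "plan": [
    [[1,0.2,-0.7,-0.2,0,0.2,0.25],[1,0.2,-0.7,-0.3,0,0.2,0.25],[1,0.2,-0.7,-0.3,0,0,0],[1,0.2,-0.7,-0.3,0,0,0],[1,0.12,-0.5,-0.3,0,0,0]]
  ]
}}

```text
t: 10.73
ee_pos: [593.6, -214.9, 210.1]
orientation: [0.06, -3.036, -0.007]
ft_force: [1.2, -0.3, -4.2]
width: 37.9
grasp_force: 30.0
```

Emit:
{"name": "servo_tool", "arguments": {
  "plan": [
    [[1,0,0,0,0,0,0],[1,0,0,0,0,0,0],[1,0,0,0,0,0,0]]
  ]
}}

```text
t: 10.98
ee_pos: [592.7, -212.1, 211.0]
orientation: [0.061, -3.035, -0.009]
ft_force: [-0.5, 0.3, -4.5]
width: 37.6
grasp_force: 30.0
```

```bash
python3 - <<'E'
from h import *
st();o=readout.get_obs();print(o['ee_pos'],o['moment']);np.save('w5.npy',np.r_[o['ee_pos'],o['orientation']])
w=vision.get_image('wrist')[:,:,::-1];cv2.imwrite('pics/w5.png',w)
s=vision.get_image('side')[:,:,::-1];cv2.imwrite('pics/s5.png',s)
f=lambda i:cv2.resize(i,(400,400),interpolation=cv2.INTER_CUBIC)
cv2.imwrite('pics/x5.png',np.hstack([f(s[130:250,250:370]),f(w[0:400,120:520])]))
E
```

```text
tcp 185.2 -402.8 211.0
tip 177.0 -404.7 131.4
tilt 6.1 yaw of tool y vs box y 2.3 toolx z [ 0.105  0.008 -0.994] 10.9833 q4 -0.038 F [-0.5  0.3 -4.5] 37.6 29.998890459537506
[ 592.72385916 -212.08205142  210.9619699 ] [ 0.11717539 -0.37721485 -0.00280134]
```

View pics/x5.png

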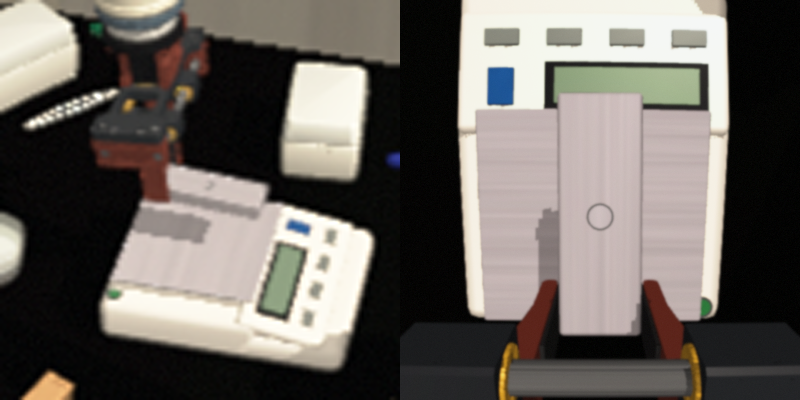

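The bar is held level-looking, straight over the pan. In the wrist crop its centre ring is at (600,216), its ends at rows 95 and 334, and the pan corners at (476,110), (711,110), (485,319) and (702,319). Next I work out the bar's tilt and the offset.

```bash
python3 - <<'E'
from h import *
q=np.load('w5.npy');o=dict(ee_pos=q[:3],orientation=q[3:])
im=cv2.imread('pics/w5.png').astype(int)
f=lambda p:[(x-280,y) for x,y in p]
# subpixel side edges of bar by gradient near cols 278 and 361
g=cv2.GaussianBlur(cv2.imread('pics/w5.png',0),(0,0),1).astype(float);gx=np.abs(np.gradient(g,axis=1))
W=[]
for r in range(115,275,8):
    a=272+gx[r-2:r+3,272:286].mean(0).argmax();b=354+gx[r-2:r+3,354:370].mean(0).argmax();W.append((r,a,b))
W=np.array(W);k=np.polyfit(W[:,0],W[:,2]-W[:,1],1);m=np.polyfit(W[:,0],(W[:,2]+W[:,1])/2,1)
print('width px at 95,216,334',np.polyval(k,[95,216,334]).round(1),'res',np.std(W[:,2]-W[:,1]-np.polyval(k,W[:,0])).round(2))
P=[]
for r in (95,216,334):
    c,d=ray('wrist',[(np.polyval(m,r),r)],o);P.append(c+d[0]*356.66*38/np.polyval(k,r))
P=np.array(P);print(P.round(1),'len',np.linalg.norm(P[2]-P[0]).round(1),'slope deg',np.degrees(np.arctan2(P[2,2]-P[0,2],P[2,0]-P[0,0])).round(1))
# slope from known length: side depth-free: assume centre depth, solve end points with length 110 -> symmetric about ring
C=plane('wrist',f([(476,110),(711,110),(485,319),(702,319)]),68,o);print('pan',C.round(0).tolist(),C.mean(0).round(1))
# side view: bar long top edge crop (170,165)-(268,185) ; bottom (165,197)-(258,217)
Z=lambda a,b:(250+a*.3,130+b*.3)
s=[plane('side',[Z(168,165),Z(268,186)],z).round(1).tolist() for z in (147,)];print(s)
E
```

```text
width px at 95,216,334 [81.7 81.1 80.4] res 2.51
[[ 484.7 -215.3  125.3]
 [ 540.9 -212.8  133.5]
 [ 596.1 -210.3  141.5]] len 112.7 slope deg 8.3
pan [[483.0, -293.0, 68.0], [477.0, -145.0, 68.0], [621.0, -289.0, 68.0], [615.0, -139.0, 68.0]] [ 548.8 -216.1   68. ]
[[[581.0, -223.5, 147.0], [481.3, -217.5, 147.0]]]
```

```bash
python3 - <<'E'
from h import *
q=np.load('w5.npy');o=dict(ee_pos=q[:3],orientation=q[3:])
def tri(w,s):
    c1,d1=ray('wrist',[w],o);c2,d2=ray('side',[s]);k=np.linalg.lstsq(np.c_[d1[0],-d2[0]],c2-c1,rcond=None)[0]
    p,r=c1+k[0]*d1[0],c2+k[1]*d2[0];print(((p+r)/2).round(1),'gap',np.linalg.norm(p-r).round(1))
Z=lambda a,b:(250+a*.3,130+b*.3)
tri((278,95),Z(268,186));tri((320,216),Z(210,185));tri((361,95),Z(258,208));tri((278,334),Z(168,165))
# wrist-only: length constraint. -x end & +x end mid rays, ring at middle (equal lengths 55)
c,d=ray('wrist',[(319.5,95),(320,216),(319,334)],o)
from scipy.optimize import least_squares
g=lambda k:[np.linalg.norm(d[0]*k[0]-d[1]*k[1])-55,np.linalg.norm(d[2]*k[2]-d[1]*k[1])-55,np.linalg.norm(d[2]*k[2]-d[0]*k[0])-110, .3*(k[1]*81.1/356.66-38)]
k=least_squares(g,[165,165,165]).x;P=c+d*k[:,None];print(k.round(1),P.round(1))
E
```

```text
[ 486.1 -234.4  132.8] gap 2.4
[ 538.6 -213.3  139.7] gap 3.5
[ 486.  -196.9  135.3] gap 0.5
[ 588.4 -229.6  145.1] gap 12.6
[160.7 166.1 165.9] [[ 485.9 -215.3  130.6]
 [ 540.8 -212.9  134.6]
 [ 595.  -211.3  144. ]]
```

The bar's -x end droops by about 6°. I'll correct 4° of that, centre it and lower.

Emit:
{"name": "servo_tool", "arguments": {
  "plan": [
    [[1,0.16,-0.04,0,0,0.4,0],[1,0.16,-0.04,-0.2,0,0.4,0],[1,0,0,-0.4,0,0,0],[1,0,0,-0.3,0,0,0],[1,0,0,-0.1,0,0,0]]
  ]
}}

```text
t: 11.5
ee_pos: [605.1, -214.5, 169.9]
orientation: [0.061, -2.964, -0.011]
ft_force: [0.1, 0.1, -4.7]
width: 37.8
grasp_force: 30.0
```

Emit:
{"name": "servo_tool", "arguments": {
  "plan": [
    [[1,0,0,-0.05,0,0,0],[1,0,0,-0.05,0,0,0],[1,0,0,0,0,0,0]]
  ]
}}

```text
t: 11.75
ee_pos: [606.0, -215.6, 167.9]
orientation: [0.06, -2.967, -0.01]
ft_force: [-0.2, 0.3, -4.0]
width: 37.8
grasp_force: 30.0
```

Emit:
{"name": "servo_tool", "arguments": {
  "plan": [
    [[1,0,0,-0.1,0,0,0],[1,0,0,-0.08,0,0,0],[1,0,0,0,0,0,0]]
  ]
}}

```text
t: 12.0
ee_pos: [605.8, -215.7, 160.0]
orientation: [0.06, -2.966, -0.01]
ft_force: [-0.7, -0.5, -4.3]
width: 37.6
grasp_force: 30.0
```

Emit:
{"name": "servo_tool", "arguments": {
  "plan": [
    [[1,0,0,-0.05,0,0,0],[1,0,0,-0.05,0,0,0],[1,0,0,0,0,0,0]]
  ]
}}

```text
t: 12.25
ee_pos: [605.9, -215.7, 156.0]
orientation: [0.06, -2.966, -0.01]
ft_force: [-0.7, 0.9, -5.8]
width: 37.6
grasp_force: 30.0
```

Emit:
{"name": "servo_tool", "arguments": {
  "plan": [
    [[1,0,0,-0.05,0,0,0],[1,0,0,0,0,0,0]]
  ]
}}

```text
t: 12.42
ee_pos: [606.0, -215.7, 154.1]
orientation: [0.06, -2.967, -0.01]
ft_force: [0.1, -0.3, -5.3]
width: 37.6
grasp_force: 30.0
```

Emit:
{"name": "servo_tool", "arguments": {
  "plan": [
    [[1,0,0,-0.05,0,0,0],[1,0,0,0,0,0,0]]
  ]
}}

```text
t: 12.58
ee_pos: [605.9, -215.7, 152.1]
orientation: [0.06, -2.967, -0.01]
ft_force: [-0.5, 0.3, -5.9]
width: 37.7
grasp_force: 30.0
```

Emit:
{"name": "servo_tool", "arguments": {
  "plan": [
    [[1,0,0,-0.04,0,0,0],[1,0,0,0,0,0,0]]
  ]
}}

```text
t: 12.75
ee_pos: [606.0, -215.7, 150.5]
orientation: [0.06, -2.967, -0.01]
ft_force: [0.2, -1.5, -4.7]
width: 38.0
grasp_force: 30.0
```

Emit:
{"name": "servo_tool", "arguments": {
  "plan": [
    [[1,0,0,-0.025,0,0,0],[1,0,0,0,0,0,0]]
  ]
}}

```text
t: 12.92
ee_pos: [606.1, -215.7, 149.9]
orientation: [0.06, -2.967, -0.01]
ft_force: [0.7, 0.3, -3.4]
width: 37.8
grasp_force: 30.0
```

Emit:
{"name": "servo_tool", "arguments": {
  "plan": [
    [[1,0,0,-0.025,0,0,0],[1,0,0,0,0,0,0]]
  ]
}}

```text
t: 13.08
ee_pos: [606.2, -215.7, 149.2]
orientation: [0.06, -2.967, -0.01]
ft_force: [0.5, 0.1, 0.2]
width: 37.7
grasp_force: 30.1
```

Contact has begun. I'll go a little further so the bar settles.

Emit:
{"name": "servo_tool", "arguments": {
  "plan": [
    [[1,0,0,-0.025,0,0,0],[1,0,0,0,0,0,0]]
  ]
}}

```text
t: 13.25
ee_pos: [606.2, -215.8, 148.7]
orientation: [0.06, -2.967, -0.009]
ft_force: [-1.3, 0.6, 4.4]
width: 37.9
grasp_force: 32.4
```

Emit:
{"name": "servo_tool", "arguments": {
  "plan": [
    [[1,0,0,-0.02,0,0,0],[1,0,0,0,0,0,0]]
  ]
}}

```text
t: 13.42
ee_pos: [606.3, -215.8, 148.5]
orientation: [0.06, -2.967, -0.009]
ft_force: [-3.1, 2.5, 9.1]
width: 38.0
grasp_force: 34.6
```

```bash
python3 - <<'E'
from h import *
o=readout.get_obs();print(o['moment'],o['ft_force'])
w=vision.get_image('wrist')[:,:,::-1];g=cv2.GaussianBlur(cv2.cvtColor(np.ascontiguousarray(w),cv2.COLOR_BGR2GRAY),(0,0),1).astype(float)
col=g[:,314:327].mean(1);d=np.gradient(col);i=np.argsort(-abs(d))[:14];print(sorted([(int(k),round(d[k],1)) for k in i]))
gx=np.gradient(g,axis=1)
for r in(110,140,170,200,230,260):print(r,[(int(k),round(gx[r-2:r+3].mean(0)[k])) for k in np.argsort(-abs(gx[r-2:r+3,250:390].mean(0)))[:5]+250])
E
```

```text
[ 0.1587667   0.82652992 -0.09419529] [-3.12307302  2.49313831  9.13593806]
[(14, np.float64(-34.0)), (15, np.float64(-53.6)), (16, np.float64(-54.2)), (17, np.float64(-34.6)), (21, np.float64(33.6)), (22, np.float64(31.0)), (65, np.float64(-33.2)), (66, np.float64(-26.0)), (69, np.float64(38.8)), (70, np.float64(33.2)), (352, np.float64(-30.2)), (353, np.float64(-29.7)), (438, np.float64(32.5)), (439, np.float64(28.3))]
110 [(364, 11), (276, -10), (360, -10), (280, 9), (361, -9)]
140 [(279, 15), (270, -15), (271, -13), (278, 13), (280, 13)]
170 [(273, -16), (274, -14), (279, 14), (272, -12), (280, 12)]
200 [(272, -15), (279, 14), (280, 14), (273, -13), (271, -12)]
230 [(272, -15), (280, 14), (271, -14), (279, 13), (281, 11)]
260 [(280, 15), (279, 14), (275, -14), (281, 12), (274, -11)]
```

Contact is mostly at the -x end with about 2° of tilt left, so letting go means a fall of only 1 to 2 mm. I'll release.

Emit:
{"name": "servo_tool", "arguments": {
  "plan": [
    [[1,0,0,0.01,0,0.2,0],[1,0,0,0,0,0,0]]
  ]
}}

```text
t: 13.63
ee_pos: [607.1, -215.9, 148.4]
orientation: [0.06, -2.951, -0.009]
ft_force: [0.3, 1.6, 5.7]
width: 37.8
grasp_force: 36.4
```

Emit:
{"name": "servo_tool", "arguments": {
  "plan": [
    [[-0.15,0,0,0,0,0,0],[-0.15,0,0,0,0,0,0],[-0.15,0,0,0,0,0,0],[-0.15,0,0,0,0,0,0]]
  ]
}}

```text
t: 13.97
ee_pos: [606.9, -214.8, 148.6]
orientation: [0.06, -2.951, -0.012]
ft_force: [-0.1, 6.8, 8.9]
width: 50.2
grasp_force: 4.4
```

Emit:
{"name": "servo_tool", "arguments": {
  "plan": [
    [[-0.15,0,0,0.05,0,0,0],[-0.4,0,0,0,0,0,0],[-0.4,0,0,0,0,0,0]]
  ]
}}

```text
t: 14.22
ee_pos: [605.9, -215.9, 149.3]
orientation: [0.06, -2.949, -0.01]
ft_force: [-0.8, -0.2, 0.0]
width: 59.7
grasp_force: 0.1
```

Emit:
{"name": "servo_tool", "arguments": {
  "plan": [
    [[-0.6,0,0,0,0,0,0],[-0.6,0,0,0.1,0,0,0],[-0.6,0,0,0.3,0,0,0],[-0.6,0,0,0.6,0,0,0],[-0.6,0,0,0.8,0,0,0]]
  ]
}}

```text
t: 14.63
ee_pos: [604.9, -215.5, 220.8]
orientation: [0.059, -2.945, -0.013]
ft_force: [-0.1, -0.9, -0.4]
width: 70.3
grasp_force: 0.0
```

Emit:
{"name": "servo_tool", "arguments": {
  "plan": [
    [[-0.6,0,0,0.8,0,-0.8,0],[-0.6,0,0,0.8,0,-0.8,0],[-0.6,0,0,0,0,-0.6,0],[-0.6,0,0,0,0,0,0],[-0.6,0,0,0,0,0,0]]
  ]
}}

```text
t: 15.05
ee_pos: [605.4, -215.8, 286.4]
orientation: [0.063, -3.141, -0.004]
ft_force: [-0.2, -0.2, -0.9]
width: 70.4
grasp_force: 0.0
```

```bash
python3 - <<'E'
from h import *
o=readout.get_obs();w=vision.get_image('wrist')[:,:,::-1].copy();cv2.imwrite('pics/w6.png',w);print(o['t'],o['ee_pos'],o['orientation'],o['ft_force'])
s=vision.get_image('side')[:,:,::-1].copy();cv2.imwrite('pics/s6.png',s)
g=cv2.cvtColor(w,cv2.COLOR_BGR2GRAY)
c=cv2.HoughCircles(cv2.GaussianBlur(g,(0,0),1),cv2.HOUGH_GRADIENT,1,20,param1=60,param2=12,minRadius=3,maxRadius=14)
if c is not None:
    for x,y,r in c[0][:8]:print('circle',x,y,r,plane('wrist',[(x,y)],83,o).round(1))
e=cv2.Canny(g,25,70);L=cv2.HoughLinesP(e,1,np.pi/360,20,minLineLength=25,maxLineGap=5)
for l in sorted(L.reshape(-1,4).tolist(),key=lambda l:-np.hypot(l[0]-l[2],l[1]-l[3]))[:26]:
    P=plane('wrist',[l[:2],l[2:]],83,o)
    if (abs(P[:,0]-549)<80).all() and (abs(P[:,1]+216)<80).all():print(l,P[:,:2].round(0).tolist())
E
```

```text
15.05 [ 605.41947583 -215.8021653   286.3637413 ] [ 0.06319583 -3.14052974 -0.00446472] [-0.18650309 -0.20506209 -0.913196  ]
circle 160.5 354.5 12.2 [[ 721.3 -357.7   83. ]]
circle 152.5 402.5 9.6 [[ 776.1 -371.1   83. ]]
circle 3.5 297.5 13.4 [[ 671.3 -501.1   83. ]]
circle 478.5 352.5 11.1 [[707.8 -63.2  83. ]]
circle 486.5 399.5 12.1 [[760.2 -45.7  83. ]]
circle 220.5 444.5 6.9 [[ 824.1 -306.6   83. ]]
circle 318.5 171.5 7.1 [[ 550.1 -217.9   83. ]]
circle 405.5 242.5 9.6 [[ 605.2 -143.2   83. ]]
[261, 250, 403, 250] [[616.0, -263.0], [612.0, -145.0]]
[298, 74, 388, 74] [[479.0, -236.0], [476.0, -169.0]]
[342, 188, 343, 99] [[562.0, -199.0], [495.0, -202.0]]
[297, 214, 297, 128] [[585.0, -234.0], [518.0, -236.0]]
[410, 165, 415, 83] [[542.0, -146.0], [481.0, -148.0]]
[229, 79, 309, 79] [[484.0, -287.0], [482.0, -228.0]]
[310, 79, 379, 79] [[482.0, -227.0], [480.0, -176.0]]
```

```bash
python3 -c "
from workcell import close_job
print(close_job())"
```

```text
the job is handed in; nothing more can be done
None
```

The check weight was tipped, lifted out and laid on the pan, with its ring measured about 2 mm from the pan centre, and the job is handed in with no verdict returned. One risk: my first press caught the thumb notch floor and read 46 N at the wrist, possibly over the 40 N box limit.

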